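Clip the bezel pusher back on its snap hook

ROBOT

A 7-joint arm with a two-finger parallel gripper is mounted at the origin on the work surface. World frame = base frame: x ahead of the robot, y to its left, z up, the work surface at z = 0. Lengths are in m, angles in rad, forces in N, time in s.
With the tool pointing down it reaches from about 0.4 to 0.9 m from the base axis. Payload 5.6 kg.
Tool frame: the origin (TCP) lies midway between the tips of the shut fingers; the grasp point (between the pads) lies 19 mm behind it; z points along the fingers, y is the line along which they close (so a half turn about z gives the same grasp; the last joint's range is limited). The gripper opens to 92 mm and grips with 3 to 60 N. Pads are 20 mm wide; open, the fingers measure 128 mm over their backs; the gripper's body (75 mm by 189 mm) begins 69 mm behind the grasp point.
Start: joints at [1.121, 0.468, -0.012, 1.603, 0.006, 1.071, -0.056], TCP at [0.257, -0.597, 0.215] pointing down, gripper open.
Joint ranges: [-2.53, 2.53], [-0.31, 2.02], [-1.57, 1.55], [0.28, 2.44], [-1.29, 4.43], [0.15, 1.84], [-2.92, 2.92]. Speed limits (rad/s): [2.57, 2.57, 3.14, 3.14, 3.14, 3.14, 3.14].

INTERFACE

Orientations are given as a 3x3 rotation matrix whose columns are the frame's x, y, z axes.
In Python, from station import env, effector, solver, viewer, workorder, search_frame, tip_of gives the robot as it stands. Calls block until the motion is done:
- env.reach(position, orientation): joint-space move of the TCP to a pose.
- env.movel(position, frame=None, rate=0.15): straight line of the TCP; frame=None keeps the orientation; rate is the mean speed in m/s.
- env.goto_joints(angles): joint-space move.
- effector.release() and effector.grasp(squeeze=None): open the fingers fully, or close them until they stop; squeeze is the grip in N (None keeps the last).
- env.pause(seconds).
- solver.inverse_kinematics(position, orientation): joint angles nearest the present ones, or None.
- env.sense(): the state.
- viewer.read_camera(name): name is "side" or "top"; returns (picture, depth): 420x560x3 uint8, red, green, blue; 420x560 float32, m along the optical axis (not along the pixel's ray), 0 where there is no reading.
- viewer.camera_info(name): a dict with "intrinsics" (3x3 intrinsics, pixels), "dist_coeffs" ([k1, k2, p1, p2, k3] as OpenCV has them; the pictures are not rectified), "eye" and "rotation" of the camera in the world. Camera axes: x right, y up, looking along -z (the intrinsics and any distortion apply to the point x, -y, -z); pixel columns grow to the right and rows downward; lengths in m; the calibration is good to about 2 mm. A picture is of the moment at which its call begins. camera_info takes no time and is no camera call.
A pose or a line that the arm cannot do raises env.PlanningError and nothing moves.
- workorder.finish_job(): hands the job in; it is judged then, once.
Trained networks look in the newest picture that a camera, given by its name, has taken for a name from the list of things; names that differ only in an ending like _2 or _b are one class to them, and where a whole thing is asked for, a point or a joint stands for the part that bears it (a point fixed in the world has none). Each returns a list of dicts, best first, with "score" (0 to 1); they miss things now and then, are a little off and sometimes report something else, mostly with a low value. They report only what shows in the picture. A call takes as long as a camera call. They do not tell look-alikes from the thing itself.
- search_frame(camera, name): "at" ([x, y, z] in m, in world coordinates, good to about 4 mm: the middle of the surface that is visible of it).
- tip_of(camera, name): "at" ([x, y, z] in m, in world coordinates, good to about 4 mm: a listed point, or the origin of a listed thing).
The state is a dict: "t": time; "joint_positions": joint angles; "joint_velocities": joint speeds; "tau": joint torques, N m; "ee_pos": TCP position; "tcp_rot": TCP orientation; "wrist_force": force on the tool from outside, world axes, zero at the start; "moment": the same for the moment, N m; "gripper_width": finger opening in m; "grasp_force": force on a finger pad.
Only numpy, scipy, OpenCV 4.12 (cv2) and the standard library are available. Lean on these libraries where they do the work, as an engineer would, in place of code of your own. Each camera call takes 0.05 s, during which the arm holds its last target. There are 200 camera calls.

TASK

Put the bezel pusher that has a wire eye back on the snap hook: push its eye gently against the hook's sprung gate until it passes inside, and leave it hanging still by the eye with the gate sprung shut. Do not force the hook, and leave the other things on the bench where they are.

Things in the scene. Friction and masses are not known exactly. Their poses are not given: they have to be found in the camera images.
- pusher: The hand tool to hang up (bezel pusher), about 80 g, lying flat. Pale wooden flat-sided handle 64 long x 22 wide x 26 mm high. Origin: centre of the handle's underside; x along the tool towards the wire eye, z up. Handle x -32 to +32 mm; steel rod at the other end, to x = -60 mm. Its twin, the plain pusher, has a wooden pommel instead of the eye.
- eye (a point): Centre of the pusher's round wire eye: 50 mm ahead of the pusher's origin along its x and 13 mm above the underside. The eye lies in the pusher's x-y plane; hole 14 mm, outside 22 mm, wire 4 mm thick; it stands on a 6 mm stem, its centre 18 mm from the handle's end.
- stand: Fixed steel stand with the snap hook on its arm; place and turn vary. Origin: on the bench under the hook's nose; x (level) points in through the gate, from nose to hook's back; z up. Base (14 mm high) and post stand behind the hook, x 70 to 160, y 0 to 120 mm, post at x 115, y 75. The arm, a 10 mm rod at z 247 mm with a 22 mm block at its front, begins at x = 8 mm (all hook and arm x values: middle place, see nose). Nothing in front of or under the hook.
- nose (a point): Tip of the hook's upright nose (6 mm bar, flat-topped 8 mm head), 173 mm over the stand's origin, with arm and hook in their middle place. NOT EXACT: this point is fixed to the stand, but the arm with the hook is set up to 18 mm nearer or farther along the stand's x, differently each time, not reported (seen or felt); and the hook swings back along +x when pushed: about 3.5 mm per 2 N at the gate.
- bend (a point): Lowest point of the hook's bend, at the bar's centre, 16 mm behind the nose and 144 mm up (same inexactness as the nose). The hook lies in the stand's x-z plane: nose at x = 0, half-round bend, back at x = 32 mm, top at z = 221 mm, sprung pivot at z = 232 mm. Hung up, the eye's wire rests in the bend.
- gate (a joint): The hook's sprung gate, a 5 mm brass rod hanging from a hinge (stand x 8, z 208 mm) to z = 163 mm, just behind the nose; front face at x = 5 mm. Value: opening angle, rad: 0 shut, to 0.75 pushed in (+x). Opens from about 2 N; with the eye level just above the nose's tip 0.21 rad (about 3 N) puts the hole over the nose (0.12 to 0.3 will do). Once the eye is lowered below the gate's end it springs shut.
- plain_pusher: Bystander: the like tool with a round wooden pommel (20 mm) instead of the eye; same handle, origin under the handle's centre.
- hammer: Bystander: hammer lying on the bench, 240 mm long.
- brush: Bystander: brush lying on the bench, 180 mm long.
- case: Bystander: flat plastic case, 85 x 55 x 30 mm.
- jar: Bystander: small closed jar, 36 mm across, 45 mm high.
Things that resemble listed ones, but are neither listed nor needed, are in the scene too. Leave any yellow look-alike of the pusher alone.

How it is judged:
By the outcome, as a careful person would: the job done as asked, in the order asked, and still so for the second after the job is handed in, with the robot touching nothing.
It also fails if it takes over 72 s, if anything falls off the work surface, if the arm or the gripper's body presses on something with over 40 N, if the wrist force passes 120 N, or if a joint passes its speed limit or range.

## Working session

There is one attempt and no reset: what is moved stays moved. The work goes in short steps, each a Python script; the robot and the scene stay as the last script left them, time stands still between calls to the robot, and variables do not carry over. Pictures are saved under pics/ and viewed, at most 10 in all, crops included, and the job is handed in when it is done.

```bash
mkdir -p pics; ls; python3 - <<'E'
from station import *
import cv2,numpy as np
for c in ("top","side"):
    p,d=viewer.read_camera(c); cv2.imwrite(f"pics/{c}0.png",p[:,:,::-1]); np.save(f"{c}0.npy",d)
    i=viewer.camera_info(c); print(c,np.round(i["intrinsics"],1).tolist(),i["dist_coeffs"],np.round(i["eye"],3),np.round(i["rotation"],3).tolist())
    for n in ("pusher","plain_pusher","stand","hammer","case"):
        print(n,[(np.round(r["at"],3).tolist(),round(r["score"],2)) for r in search_frame(c,n)])
    for n in ("pusher","eye","nose","bend","stand"):
        print("tip",n,[(np.round(r["at"],3).tolist(),round(r["score"],2)) for r in tip_of(c,n)])
s=env.sense(); print(s["t"],s["wrist_force"],np.round(s["tcp_rot"],2).tolist(),s["ee_pos"])
E
```

```text
pics
top [[475.1, 0.0, 282.4], [0.0, 475.1, 211.8], [0.0, 0.0, 1.0]] [0.05087963 0.         0.         0.         0.        ] [0.368 0.048 1.455] [[0.013, 0.987, -0.159], [-1.0, 0.013, -0.003], [-0.001, 0.16, 0.987]]
pusher [([0.392, -0.191, 0.024], 0.74), ([0.461, -0.001, 0.025], 0.62), ([0.524, -0.123, 0.027], 0.58), ([0.606, -0.002, 0.028], 0.47)]
plain_pusher [([0.514, -0.27, 0.025], 0.77)]
stand [([0.736, 0.167, 0.013], 0.84)]
hammer [([0.695, -0.297, 0.024], 0.69)]
case [([0.637, 0.439, 0.031], 0.79)]
tip pusher [([0.392, -0.189, -0.002], 0.78), ([0.463, -0.001, -0.0], 0.67), ([0.522, -0.122, 0.002], 0.46), ([0.605, -0.005, 0.001], 0.46)]
tip eye [([0.443, 0.046, 0.014], 0.72), ([0.57, 0.023, 0.012], 0.71), ([0.344, -0.212, 0.011], 0.68), ([0.573, -0.125, 0.012], 0.56)]
tip nose [([0.618, 0.142, 0.178], 0.78)]
tip bend [([0.637, 0.145, 0.143], 0.93)]
tip stand [([0.622, 0.144, -0.001], 0.81)]
side [[416.2, 0.0, 282.1], [0.0, 416.2, 213.4], [0.0, 0.0, 1.0]] [0.02697953 0.         0.         0.         0.        ] [ 0.508 -0.641  0.78 ] [[0.994, 0.085, -0.065], [-0.105, 0.667, -0
[... 186 characters left out ...]
], 0.55)]
plain_pusher [([0.506, -0.28, 0.026], 0.82)]
stand [([0.74, 0.154, 0.03], 0.83)]
hammer [([0.698, -0.306, 0.029], 0.76)]
case [([0.63, 0.425, 0.026], 0.61)]
tip pusher [([0.393, -0.196, -0.003], 0.93), ([0.462, 0.004, -0.0], 0.66), ([0.633, 0.143, 0.143], 0.66), ([0.611, 0.0, -0.003], 0.62), ([0.521, -0.121, 0.004], 0.6)]
tip eye [([0.57, -0.128, 0.014], 0.91), ([0.572, 0.027, 0.013], 0.9), ([0.348, -0.218, 0.013], 0.79), ([0.444, 0.046, 0.011], 0.72)]
tip nose [([0.618, 0.146, 0.174], 0.83)]
tip bend []
tip stand [([0.728, -0.318, 0.007], 0.58)]
1.1 [-0.04148797  0.00553247  0.26797065] [[0.92, 0.4, 0.0], [0.4, -0.92, -0.0], [-0.0, 0.0, -1.0]] [ 0.25713993 -0.59698347  0.21459875]
```

View pics/top0.png

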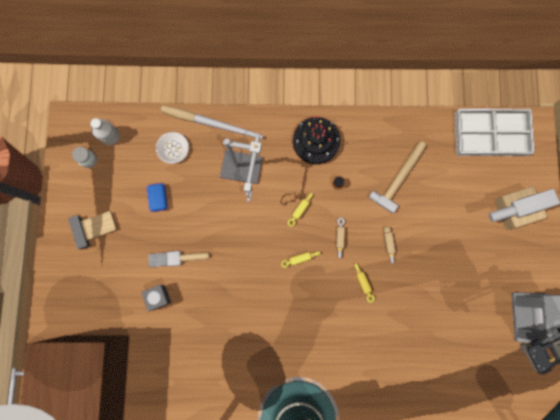

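View pics/side0.png

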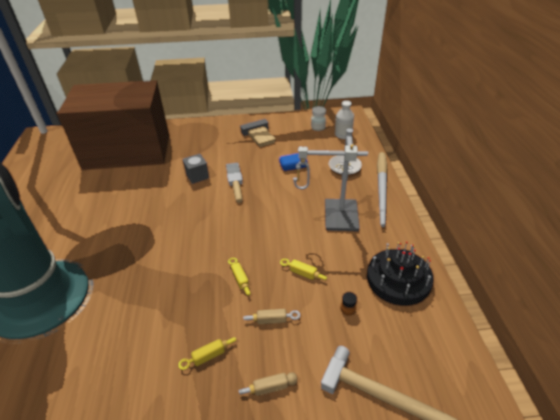

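The candidates for the pusher in the top picture are the pale wooden tool with a wire ring at (341,238), ring at (341,222); the pale one with a pommel at (390,243), which is the plain pusher; and three yellow look-alikes at (300,209), (300,258) and (365,282). The first one fits: it is pale wood with an eye. Hook, arm and stand are at about (248,190) top and (303,160) side. Next I'll confirm with a crop and measure the arm and handle directions.

```bash
cat > h.py <<'E'
from station import *
import cv2,numpy as np
def cloud(c,d):
    i=viewer.camera_info(c);K=np.array(i["intrinsics"]);h,w=d.shape
    uv=np.mgrid[0:h,0:w][::-1].reshape(2,-1).T.astype(np.float64)
    n=cv2.undistortPoints(uv[:,None],K,np.array(i["dist_coeffs"]))[:,0]
    z=d.reshape(-1);P=np.c_[n[:,0]*z,-n[:,1]*z,-z]@np.array(i["rotation"]).T+np.array(i["eye"])
    return P.reshape(h,w,3)
def proj(c,X):
    i=viewer.camera_info(c);p=(np.atleast_2d(X)-i["eye"])@np.array(i["rotation"]);p=p*[1,-1,-1]
    return cv2.projectPoints(p,np.zeros(3),np.zeros(3),np.array(i["intrinsics"]),np.array(i["dist_coeffs"]))[0][:,0]
E
python3 - <<'E'
from h import *
im={c:cv2.imread(f"pics/{c}0.png") for c in("top","side")}
for c in im:
    P=cloud(c,np.load(f"{c}0.npy")); X=P.reshape(-1,3)
    ok=np.load(f"{c}0.npy").reshape(-1)>0
    # arm rod
    m=ok&(X[:,2]>.235)&(X[:,2]<.275)&(X[:,0]>.55)&(X[:,0]<.95)&(X[:,1]>.05)&(X[:,1]<.35)
    A=X[m]; print(c,"arm n",len(A)); 
    A=A[np.argsort(A[:,0])]; print(np.round(A[::max(1,len(A)//25)],3).tolist())
    m=ok&(X[:,2]>.006)&(X[:,2]<.02)&(X[:,0]>.6)&(X[:,0]<.9)&(X[:,1]>.05)&(X[:,1]<.3)
    B=X[m]; B=B[(abs(B-[.736,.16,.01])<.09).all(1)]; print("base",len(B),cv2.minAreaRect((B[:,:2]*1000).astype(np.float32)))
    m=ok&(X[:,2]>.018)&(X[:,2]<.032)&(abs(X[:,0]-.525)<.06)&(abs(X[:,1]+.125)<.05)
    H=X[m]; mu=H.mean(0); u=np.linalg.svd((H-mu)[:,:2],full_matrices=0)[2][0]; print("handle",len(H),mu,u,cv2.minAreaRect((H[:,:2]*1000).astype(np.float32)))
t=im["top"];s=im["side"]
a=cv2.resize(t[195:295,270:410],None,fx=2.8,fy=2.8,interpolation=2); b=cv2.resize(t[120:220,200:340],None,fx=2.8,fy=2.8,interpolation=2)
e=cv2.resize(s[290:390,170:310],None,fx=2.8,fy=2.8,interpolation=2); f=cv2.resize(s[130:230,260:400],None,fx=2.8,fy=2.8,interpolation=2)
cv2.imwrite("pics/crop1.png",np.vstack([np.hstack([a,b]),np.hstack([e,f])]))
E
```

```text
top arm n 459
[[0.617, 0.139, 0.247], [0.622, 0.152, 0.259], [0.628, 0.136, 0.257], [0.636, 0.142, 0.258], [0.648, 0.14, 0.251], [0.66, 0.135, 0.255], [0.672, 0.133, 0.252], [0.685, 0.133, 0.253], [0.698, 0.133, 0.254], [0.711, 0.128, 0.255], [0.72, 0.126, 0.252], [0.723, 0.133, 0.26], [0.728, 0.114, 0.236], [0.731, 0.144, 0.252], [0.733, 0.136, 0.263], [0.735, 0.139, 0.255], [0.737, 0.174, 0.249], [0.739, 0.201, 0.259], [0.74, 0.199, 0.239], [0.741, 0.163, 0.254], [0.742, 0.171, 0.25], [0.743, 0.173, 0.254], [0.745, 0.196, 0.265], [0.748, 0.134, 0.259], [0.751, 0.204, 0.262], [0.764, 0.122, 0.25]]
base 931 ((735.3770751953125, 160.62733459472656), (169.7758026123047, 183.75152587890625), 3.7015902996063232)
handle 163 [ 0.52397083 -0.12272624  0.02483017] [-0.99851975  0.05439036] ((525.5399780273438, -123.69669342041016), (22.4305419921875, 115.86749267578125), 89.44944763183594)
side arm n 593
[[0.618, 0.135, 0.259], [0.623, 0.134, 0.251], [0.628, 0.135, 0.255], [0.632, 0.133, 0.243], [0.636, 0.134, 0.255], [0.646, 0.137, 0.25], [0.659, 0.132, 0.249], [0.671, 0.137, 0.248], [0.682, 0.136, 0.25], [0.693, 0.131, 0.247], [0.703, 0.124, 0.25], [0.713, 0.128, 0.25], [0.721, 0.117, 0.259], [0.724, 0.115, 0.244], [0.727, 0.115, 0.257], [0.731, 0.13, 0.26], [0.733, 0.112, 0.237], [0.735, 0.112, 0.261], [0.738, 0.109, 0.255], [0.74, 0.195, 0.237], [0.741, 0.175, 0.252], [0.743, 0.124, 0.258], [0.745, 0.122, 0.259], [0.747, 0.19, 0.253], [0.752, 0.193, 0.262], [0.761, 0.12, 0.251]]
base 973 ((744.4356079101562, 182.67401123046875), (124.83595275878906, 89.97566223144531), 80.42637634277344)
handle 307 [ 0.52388241 -0.12647342  0.02408639] [-0.99791772  0.06449982] ((512.8716430664062, -124.33815002441406), (23.25079917907715, 88.03401184082031), 85.26294708251953)
```

View pics/crop1.png

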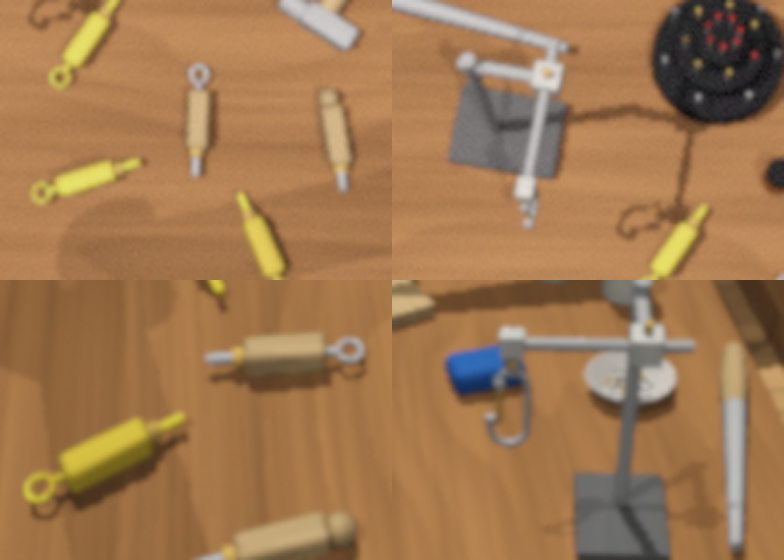

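The crop confirms it: the pale tool with a plain wire ring is at top (341,238), with its eye pointing towards world +x. The plain pusher (pommel), the yellow ones, the hook and the open nose side (left in the side view, near pixel (295,179)) all show clearly. Now I'll fit the stand frame and hook offset and check the planned poses for reach.

```bash
python3 - <<'E'
from h import *
A=[]
for c in("top","side"):
    d=np.load(f"{c}0.npy");X=cloud(c,d).reshape(-1,3)
    m=(d.reshape(-1)>0)&(X[:,2]>.235)&(X[:,2]<.27)&(X[:,0]>.645)&(X[:,0]<.722)&(X[:,1]>.1)&(X[:,1]<.17);A.append(X[m])
    l=cv2.fitLine(X[m][:,:2].astype(np.float32),cv2.DIST_HUBER,0,1e-4,1e-4).ravel();print(c,m.sum(),l,np.degrees(np.arctan2(l[1],l[0])))
    m=(d.reshape(-1)>0)&(X[:,2]>.236)&(X[:,2]<.265)&(X[:,0]>.59)&(X[:,0]<.65)&(X[:,1]>.1)&(X[:,1]<.17); print("block x",np.percentile(X[m][:,0],[0,3,10,50]), X[m].mean(0))
l=cv2.fitLine(np.vstack(A)[:,:2].astype(np.float32),cv2.DIST_HUBER,0,1e-4,1e-4).ravel();u=l[:2]*np.sign(l[0]);p=l[2:];print("arm",u,p,np.degrees(np.arctan2(u[1],u[0])))
# hook plane rays
n=np.array([-u[1],u[0],0])
for c,px in(("side",(295,178.6)),("side",(302.1,187.1)),("top",(248.6,199.3))):
    i=viewer.camera_info(c);q=cv2.undistortPoints(np.array([[px]],float),np.array(i["intrinsics"]),np.array(i["dist_coeffs"])).ravel()
    r=np.array(i["rotation"])@[q[0],-q[1],-1];e=np.array(i["eye"])
    print(c,px,"plane hit",np.round(e+r*(np.dot(n[:2],p-e[:2])/(n@r)),4),"at z=.173",np.round(e+r*(.173-e[2])/r[2],4))
# reach test
U=np.array([*u,0]);Y=np.array([-u[1],u[0],0]);Z=np.array([0,0,1.])
N=np.array([.608,.14,0]);N[:2]=p+u*((N[:2]-p)@u);print("nose0 guess",N)
for s in(1,-1):
  for a in(0,30,50,60,70,80,90):
    f=np.radians(a);tx=np.cos(f)*U+np.sin(f)*Z;tz=np.cos(f)*Z-np.sin(f)*U
    eye=N+U*(.016-.016*np.cos(f))+Z*(.158-.016*np.sin(f))
    tcp=eye-.060*tx-.010*tz   # grasp at tool x=-10, tcp z=3
    R=np.c_[s*tx,-s*Y,-tz]
    q=solver.inverse_kinematics(tcp,R);print(s,a,np.round(tcp,3),None if q is None else np.round(q,2))
E
```

```text
top 121 [ 0.9792688  -0.20256512  0.67013603  0.13596214] -11.686999
block x [0.6168745  0.61765159 0.61870389 0.629455  ] [0.63029825 0.14228143 0.25459825]
side 172 [ 0.9795174  -0.20135957  0.6881005   0.12984969] -11.616473
block x [0.61846229 0.6189606  0.62071655 0.63004266] [0.63073764 0.13839461 0.25002462]
arm [ 0.9785103 -0.2061979] [0.6880366 0.1308731] -11.899631
side (295, 178.6) plane hit [0.6111 0.1471 0.1704] at z=.173 [0.6107 0.1437 0.173 ]
side (302.1, 187.1) plane hit [0.6281 0.1435 0.1454] at z=.173 [0.6229 0.1094 0.173 ]
top (248.6, 199.3) plane hit [0.6121 0.1469 0.1564] at z=.173 [0.609  0.1456 0.173 ]
nose0 guess [0.60956146 0.14740988 0.        ]
1 0 [0.551 0.16  0.148] [ 0.08  0.48 -0.54  1.82  0.31  0.92 -2.38]
1 30 [0.566 0.157 0.111] [-1.25  0.5   0.9   2.24 -0.36  0.17 -1.93]
1 50 [0.585 0.153 0.093] [-0.43  0.53 -0.23  2.32  2.04  0.8   1.99]
1 60 [0.597 0.15  0.087] [-0.46  0.67 -0.23  2.35  2.18  1.07  1.8 ]
1 70 [0.609 0.148 0.083] [-0.68  0.8  -0.01  2.35  2.24  1.23  1.57]
1 80 [0.622 0.145 0.081] [-0.9   0.97  0.21  2.32  2.21  1.34  1.35]
1 90 [0.635 0.142 0.082] [-0.89  1.12  0.21  2.25  2.17  1.53  1.29]
-1 0 [0.551 0.16  0.148] [ 0.31  0.6  -0.88  1.81  0.54  0.99  0.58]
-1 30 [0.566 0.157 0.111] [ 0.38  0.69 -1.12  2.14  1.53  0.93 -0.34]
-1 50 [0.585 0.153 0.093] [-0.24  0.57 -0.45  2.31  2.03  0.9  -1.07]
-1 60 [0.597 0.15  0.087] [-0.06  0.8  -0.69  2.32  2.21  1.32 -1.12]
-1 70 [0.609 0.148 0.083] [-0.13  0.94 -0.62  2.32  2.34  1.57 -1.22]
-1 80 [0.622 0.145 0.081] [-0.15  1.08 -0.57  2.28  2.46  1.81 -1.27]
-1 90 [0.635 0.142 0.082] [-0.89  1.12  0.21  2.25  2.17  1.53 -1.85]
```

```bash
cat >> h.py <<'E'
Z=np.array([0,0,1.])
def axes(yaw,f=0):
    U=np.array([np.cos(yaw),np.sin(yaw),0]);Y=np.array([-U[1],U[0],0])
    tx=np.cos(f)*U+np.sin(f)*Z;tz=np.cos(f)*Z-np.sin(f)*U
    return tx,Y,tz,np.c_[-tx,Y,-tz]
def st(): 
    s=env.sense();print("t",round(s["t"],2),"p",np.round(s["ee_pos"],4),"F",np.round(s["wrist_force"],2),"w",round(s["gripper_width"],4),"g",round(s["grasp_force"],1),"q",np.round(s["joint_positions"],2));return s
E
python3 - <<'E'
from h import *
tx,Y,tz,R=axes(np.radians(-3.2))
g=np.array([.5225,-.1237,0])-.010*tx+.003*Z
env.reach(g+.12*Z,R);st()
env.movel(g,R,rate=.12);st()
effector.grasp(25);st()
env.movel(g+.15*Z,R,rate=.12);s=st()
for c in("top","side"):
    p,d=viewer.read_camera(c);cv2.imwrite(f"pics/{c}1.png",p[:,:,::-1])
    for n in("eye","nose"):print(c,n,[(np.round(r["at"],3).tolist(),round(r["score"],2)) for r in tip_of(c,n)])
t,sd=[cv2.imread(f"pics/{c}1.png") for c in("top","side")]
cv2.imwrite("pics/v1.png",np.hstack([cv2.resize(t[150:290,240:380],(390,390)),cv2.resize(sd[200:340,200:340],(390,390))]))
E
```

```text
t 3.07 p [ 0.5125 -0.1243  0.123 ] F [-0.21  0.32  0.39] w 0.0919 g 0.0 q [ 0.71  0.48 -0.67  1.95  0.4   0.85  1.34]
t 4.22 p [ 0.5131 -0.1232  0.0036] F [-0.38  0.73  0.59] w 0.0921 g 0.0 q [ 0.6   0.66 -0.53  2.    0.56  0.63  1.2 ]
t 5.28 p [ 0.5125 -0.1231  0.003 ] F [-0.18  1.12 -0.28] w 0.0218 g 25.0 q [ 0.6   0.66 -0.53  2.    0.56  0.63  1.2 ]
t 6.67 p [ 0.512  -0.123   0.1523] F [ 0.79  0.53 -0.5 ] w 0.0221 g 25.0 q [ 0.74  0.44 -0.7   1.92  0.36  0.9   1.37]
top eye [([0.443, 0.048, 0.014], 0.77), ([0.341, -0.214, 0.01], 0.71), ([0.571, 0.024, 0.015], 0.48)]
top nose [([0.619, 0.144, 0.178], 0.67)]
side eye [([0.568, 0.025, 0.011], 0.68), ([0.573, -0.127, 0.161], 0.67), ([0.347, -0.218, 0.012], 0.6), ([0.443, 0.043, 0.011], 0.48)]
side nose [([0.616, 0.146, 0.174], 0.9)]
```

View pics/v1.png

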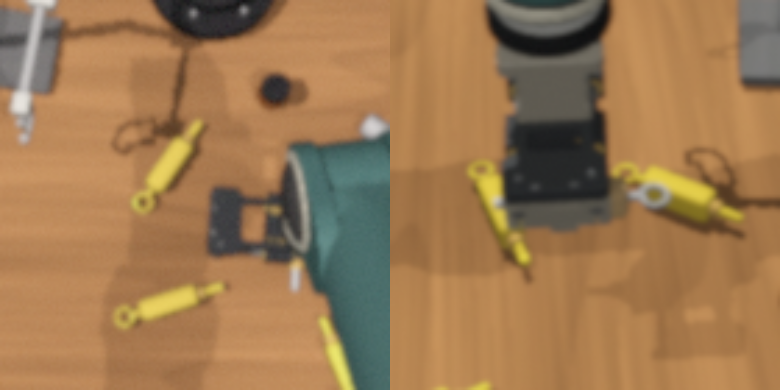

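Grasp is good: width is 22 mm and the ring sits at side pixel ~(295,270), 60 mm ahead of the TCP as expected. Next I'll present the eye 30 mm in front of the nose and compare the two in the pictures.

```bash
cat >> h.py <<'E'
YAW=np.radians(-11.6); N0=np.array([.611,.1462,0])
def eyepose(ex,ez,f=0,lat=0):
    """eye at stand-x offset ex from N0, height ez, pitch f -> tcp, R"""
    U,Y,_,_=axes(YAW); tx,_,tz,R=axes(YAW,f)
    return N0+ex*U+lat*Y+ez*Z-.060*tx-.010*tz,R
def F(n=12):
    a=[]
    for _ in range(n): env.pause(.03);a.append(env.sense()["wrist_force"])
    return np.mean(a,0)
E
python3 - <<'E'
from h import *
p,R=eyepose(-.032,.180)
s=env.sense();env.movel(s["ee_pos"]+[0,0,.03],None,rate=.15)
env.movel(p,R,rate=.15);env.pause(.3);st();print("F",F())
for c in("top","side"):
    pc,d=viewer.read_camera(c);cv2.imwrite(f"pics/{c}2.png",pc[:,:,::-1]);np.save(f"{c}2.npy",d)
    for n in("eye","nose","bend"):print(c,n,[(np.round(r["at"],3).tolist(),round(r["score"],2)) for r in tip_of(c,n)])
U,Y,_,_=axes(YAW)
for c in("top","side"): print(c,proj(c,[N0-.032*U+.180*Z,N0+.173*Z,N0+.016*U+.144*Z]).round(1).tolist())
t,sd=[cv2.imread(f"pics/{c}2.png") for c in("top","side")]
cv2.imwrite("pics/v2.png",np.hstack([cv2.resize(t[170:230,220:280],(396,396),interpolation=2),cv2.resize(sd[145:205,260:320],(396,396),interpolation=2)]))
E
```

```text
t 9.7 p [0.5209 0.1644 0.17  ] F [-0.53 -0.6  -0.54] w 0.0222 g 25.0 q [ 0.21  0.46 -0.73  1.86  0.37  0.96  0.68]
F [-0.09807437  0.02056856 -0.61003713]
top eye [([0.571, 0.023, 0.015], 0.66), ([0.343, -0.215, 0.012], 0.49), ([0.442, 0.048, 0.012], 0.46), ([0.693, -0.118, -0.001], 0.4)]
top nose [([0.617, 0.142, 0.174], 0.67)]
top bend [([0.637, 0.14, 0.143], 0.57), ([0.643, 0.442, 0.003], 0.29)]
side eye [([0.346, -0.218, 0.012], 0.97), ([0.57, 0.031, 0.012], 0.96), ([0.446, 0.046, 0.011], 0.63), ([0.579, 0.15, 0.176], 0.51)]
side nose [([0.617, 0.145, 0.173], 0.97)]
side bend [([0.634, 0.139, 0.142], 0.66)]
top [[245.6, 209.4], [248.4, 198.6], [250.4, 195.0]]
side [[281.6, 175.0], [295.0, 177.9], [301.5, 187.7]]
```

View pics/v2.png

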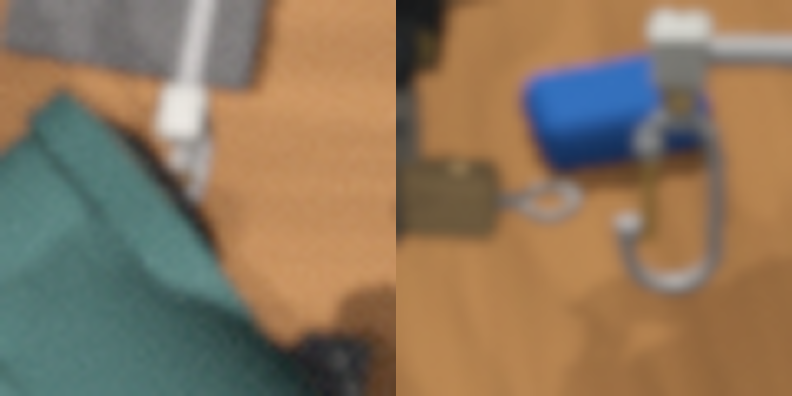

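Side crop: the eye is at about (283,175) and the nose head at (295,178.6), level and in line, with the eye a few mm ahead of nominal. The teal link hides part of the top view, so I'll check its clearance to the arm and then push in small force-watched steps.

```bash
python3 - <<'E'
from h import *
d=np.load("top2.npy");P=cloud("top",d);m=(d>0)&(P[...,2]>.2)&(P[...,0]>.5)&(P[...,0]<.64)&(P[...,1]>.05)&(P[...,1]<.3)
m[:, :]&=True
X=P[m];X=X[X[:,0]<.612] if len(X) else X
for lo in(.2,.24,.28,.32,.36,.4,.5): 
    k=X[(X[:,2]>lo)&(X[:,2]<lo+.04)]
    if len(k):print("z",lo,"max x",k[:,0].max().round(3),len(k))
U,Y,_,_=axes(YAW);print("block proj",proj("top",[N0+.019*U+.258*Z]).round(1))
env.movel(eyepose(-.032,.178)[0],None,rate=.03);f0=F(20);print("f0",f0)
for ex in list(np.arange(-.028,-.012,.003))+list(np.arange(-.012,.0101,.0015)):
    env.movel(eyepose(ex,.178)[0],None,rate=.03)
    f=F(9)-f0;fx,fy=-f@U,f@Y;print(round(ex*1000,1),"push",round(fx,2),"lat",round(fy,2),"z",round(f[2],2))
    if fx>2.8 or abs(fy)>2.5: break
st()
E
```

```text
z 0.24 max x 0.51 4
z 0.28 max x 0.542 200
z 0.5 max x 0.577 585
block proj [[247.7 185.3]]
f0 [-0.06496115 -0.04822147 -0.85911   ]
-28.0 push -0.1 lat 0.1 z 0.24
-25.0 push -0.18 lat 0.15 z 0.09
-22.0 push -0.11 lat 0.3 z 0.14
-19.0 push 0.16 lat -0.25 z 0.24
-16.0 push -0.13 lat 0.05 z 0.0
-13.0 push -0.35 lat 0.45 z -0.03
-12.0 push -0.05 lat 0.1 z -0.23
-10.5 push -0.04 lat 0.25 z -0.0
-9.0 push 0.15 lat -0.12 z 0.29
-7.5 push 0.92 lat 0.25 z -0.07
-6.0 push 1.87 lat 0.14 z -0.74
-4.5 push 1.97 lat 0.4 z -0.69
-3.0 push 2.01 lat 0.15 z -0.91
-1.5 push 2.4 lat 0.65 z -0.69
-0.0 push 2.52 lat 0.41 z -0.33
1.5 push 2.68 lat 0.71 z 0.17
3.0 push 2.66 lat 0.6 z -0.14
4.5 push 2.93 lat -0.41 z -0.36
t 21.35 p [0.5566 0.1572 0.1679] F [-2.47 -0.07 -1.15] w 0.0216 g 25.0 q [ 0.21  0.51 -0.71  1.79  0.39  0.99  0.71]
```

```bash
python3 - <<'E'
from h import *
env.movel(eyepose(.003,.178)[0],None,rate=.03)
for c in("top","side"):
    pc,d=viewer.read_camera(c);cv2.imwrite(f"pics/{c}3.png",pc[:,:,::-1])
t,sd=[cv2.imread(f"pics/{c}3.png") for c in("top","side")]
cv2.imwrite("pics/v3.png",np.hstack([cv2.resize(t[170:230,220:280],(396,396),interpolation=2),cv2.resize(sd[155:195,275:315],(396,396),interpolation=2)]))
st()
E
```

```text
t 21.7 p [0.5551 0.1575 0.1679] F [-2.22 -0.84 -2.33] w 0.0219 g 25.0 q [ 0.21  0.51 -0.71  1.79  0.39  0.98  0.71]
```

View pics/v3.png

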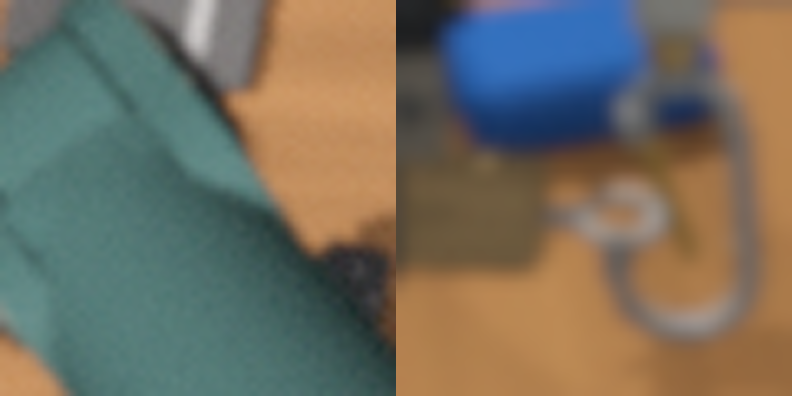

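The side crop shows the gate swung in, with the ring centred in x over the nose column (ring at crop (622,212), bar below at (620,260)). Next I'll lower in guarded steps.

```bash
python3 - <<'E'
from h import *
U,Y,_,_=axes(YAW);f0=np.array([-.065,-.048,-.859])
for z in np.arange(.1765,.1565,-.0015):
    env.movel(eyepose(.003,z)[0],None,rate=.03)
    f=F(7)-f0;fx,fy=-f@U,f@Y;print(round(z*1000,1),"push",round(fx,2),"lat",round(fy,2),"z",round(f[2],2))
    if f[2]>2.5 or abs(fy)>2.5: print("STOP");break
st()
for c in("side",):
    pc,d=viewer.read_camera(c);cv2.imwrite(f"pics/{c}4.png",pc[:,:,::-1])
sd=cv2.imread("pics/side4.png");cv2.imwrite("pics/v4.png",cv2.resize(sd[155:205,270:320],(500,500),interpolation=2))
E
```

```text
176.5 push 2.18 lat 0.31 z -1.43
175.0 push 2.34 lat 0.47 z -1.47
173.5 push 1.83 lat 0.5 z -1.03
172.0 push 1.79 lat 0.26 z -1.08
170.5 push 2.03 lat 0.24 z -1.27
169.0 push 1.55 lat 0.37 z -1.13
167.5 push 1.77 lat 0.12 z -0.91
166.0 push 1.76 lat 0.33 z -0.96
164.5 push 1.53 lat 0.24 z -1.67
163.0 push 1.14 lat 0.6 z -2.9
161.5 push 1.93 lat 0.15 z -0.73
160.0 push 0.59 lat 0.21 z 0.13
158.5 push 0.64 lat 0.18 z -0.28
157.0 push 1.05 lat 0.38 z -0.5
t 28.47 p [0.5551 0.1576 0.1469] F [-0.21  1.21 -1.4 ] w 0.022 g 25.0 q [ 0.19  0.53 -0.69  1.81  0.41  0.95  0.69]
```

View pics/v4.png

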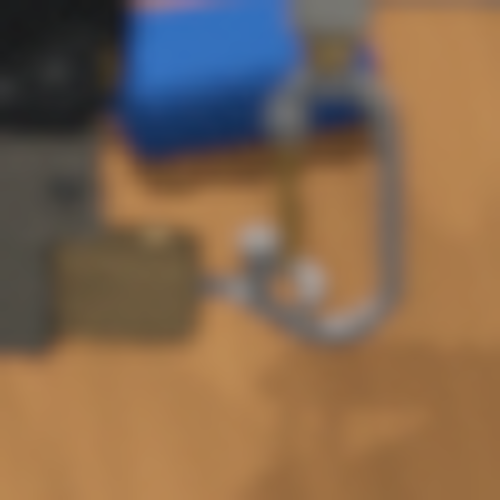

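The nose now stands up through the ring (nose head at crop (258,240), ring front wire inside at (305,280)) and the gate is shut again. I'll centre the ring on the bar, then tilt the tool down around the bend centre.

```bash
sed -i 's/-.060\*tx-.010\*tz/-.063*tx-.010*tz/' h.py; python3 - <<'E'
from h import *
U,Y,_,_=axes(YAW);f0=np.array([-.065,-.048,-.859])
env.movel(eyepose(.0007,.157)[0],None,rate=.03);print(F(8)-f0)
for a in range(8,81,8):
    f=np.radians(a);p,R=eyepose(.0165-.016*np.cos(f),.157-.016*np.sin(f),f)
    try: env.movel(p,R,rate=.04)
    except env.PlanningError as e: print(a,"plan",e);break
    g=F(4)-f0;print(a,"push",round(-g@U,2),"lat",round(g@Y,2),"z",round(g[2],2))
    if np.abs(g).max()>4.5: print("STOP");break
st()
E
```

```text
[-0.17184756  0.12097201  0.08931412]
8 push 0.09 lat 0.29 z 0.18
16 push -0.1 lat 0.11 z 0.3
24 push -0.05 lat -0.06 z 0.21
32 push -0.27 lat 0.11 z -0.06
40 push 0.68 lat -0.01 z 0.31
48 push -0.33 lat 0.06 z -0.1
56 push -0.17 lat 0.45 z 0.21
64 push -0.08 lat 0.18 z 0.13
72 push -0.16 lat 0.27 z 0.13
80 push -0.48 lat -0.37 z 0.39
t 34.92 p [0.6234 0.1437 0.0782] F [ 0.63 -0.56 -0.93] w 0.0218 g 25.0 q [-0.54  0.97 -0.16  2.3   2.3   1.57 -1.57]
```

```bash
python3 - <<'E'
from h import *
p,R=eyepose(.0165-.016*np.cos(1.396),.1395,1.396)
env.movel(p,R,rate=.03)
effector.release();env.pause(.5);s=st()
env.movel(s["ee_pos"]-.10*s["tcp_rot"][:,2],None,rate=.08);st()
env.pause(1.5)
for c in("top","side"):
    pc,d=viewer.read_camera(c);cv2.imwrite(f"pics/{c}5.png",pc[:,:,::-1])
    print(c,[(np.round(r["at"],3).tolist(),round(r["score"],2)) for r in tip_of(c,"eye")])
t,sd=[cv2.imread(f"pics/{c}5.png") for c in("top","side")]
cv2.imwrite("pics/v5.png",np.hstack([cv2.resize(t[120:260,200:340],(390,390),interpolation=2),cv2.resize(sd[140:230,250:340],(390,390),interpolation=2)]))
E
```

```text
t 36.78 p [0.6234 0.1437 0.0757] F [ 0.02  0.52 -0.84] w 0.092 g 0.0 q [-0.54  0.97 -0.16  2.29  2.3   1.57 -1.57]
t 38.18 p [0.5272 0.1632 0.0932] F [ 0.69 -0.13  0.45] w 0.0914 g 0.0 q [-0.64  0.98 -0.3   2.42  2.1   1.73 -1.65]
top [([0.342, -0.214, 0.01], 0.81), ([0.444, 0.045, 0.01], 0.66), ([0.57, 0.023, 0.014], 0.51), ([0.625, 0.142, 0.143], 0.38)]
side [([0.346, -0.217, 0.012], 0.8), ([0.622, 0.142, 0.141], 0.71), ([0.569, 0.028, 0.011], 0.6), ([0.444, 0.047, 0.013], 0.52)]
```

View pics/v5.png

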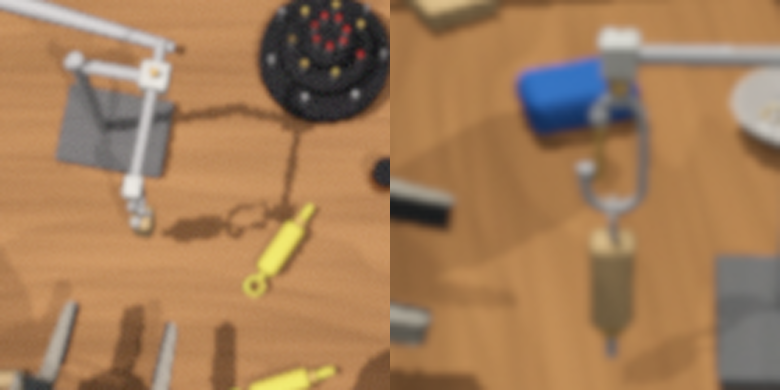

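It hangs by the eye in the bend with the gate shut (gate at crop (598,150), eye at (613,210)), and the gripper is well clear. I'll check that it is still, then hand in.

```bash
python3 - <<'E'
from h import *
prev=None
for k in range(10):
    env.pause(.9+.13*(k%3));p=viewer.read_camera("side")[0][170:225,285:320].astype(float)
    if prev is not None:
        v=abs(cv2.GaussianBlur(p-prev,(5,5),0)).max();print(round(v,1),end=" ")
    prev=p
print(env.sense()["t"]);print(workorder.finish_job())
E
```

```text
0.5 0.8 0.7 0.6 0.6 0.8 0.7 0.7 0.7 50.5583
the job is handed in; nothing more can be done
None
```

The pusher with the wire eye hangs still by its eye in the bend of the snap hook, with the gate shut. The push on the gate peaked at about 3 N, I saw no contact with any of the other things, and the job was handed in at about 50.6 s on the robot's clock.

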